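# Fit the blade and lid of a mini chopper

## Robot

A 6-joint arm with a two-finger parallel gripper is mounted at the origin on a cart in front of the work surface, level with it; the furniture and walls round the work are solid. World frame = base frame: x ahead of the robot, y to its left, z up, the work surface at z = 0. Lengths are in m, angles in rad, forces in N, time in s.
With the tool pointing down it reaches from about 0.325 to 0.75 m from the base axis. Payload 7.6 kg.
Tool frame: the origin (TCP) lies on the centre line of the jaws, within the pads' length; the fingertips stand 11 mm ahead of it and the grasp point (between the pads) lies 8 mm behind it; z points along the fingers, y is the line along which they close (so a half turn about z gives the same grasp; the last joint's range is limited). The gripper opens to 85 mm and grips with 20 to 120 N. Pads are 22 mm wide; open, the fingers measure 114 mm over their backs; the gripper's body (76 mm by 85 mm) begins 54 mm behind the grasp point. The pads swing forward as they close: fully open they stand 13 mm farther back than shut.
Start: joints at [1.19, 0.052, 1.401, -0, 1.689, -0.07], TCP at [0.161, 0.5, 0.242] pointing down, gripper open.
Joint ranges: [-2.9, 2.9], [-0.91, 2.17], [0.12, 2.37], [-1.06, 4.2], [0.26, 2.73], [-2.93, 2.93]. Speed limits (rad/s): [2.57, 2.57, 3.01, 3.14, 3.14, 3.14].

## Interface

Orientations are given as [roll, pitch, yaw] about the fixed x, y, z axes, in that order (R = Rz(yaw) Ry(pitch) Rx(roll)).
In Python, from plant import env gives the robot as it stands.
- The arm moves only by the shell command python3 -m crank 'ROWS' [FORCE]. ROWS is JSON, a list of rows, each a list of 3 entries, a list of its own where there are three numbers: the finger opening in cm, from 0 to 8.54, then the shift along the world's x, y, z in cm, then the turn about the world's z in degrees. In form: [[hand, [dx, dy, dz], roll], ...]. A call has 1 to 8 rows; each row shifts and turns the commanded pose from where the row before left it; what a row does not reach is not made up. A row lasts 1/10 s, in which the tool goes at most 50 mm and 8.59 degrees, less where a joint would pass 70% of its speed; a pose out of reach is approached as far as the arm can. A call with a gripper value outside its range is refused whole. The fingers move at their own pace and stop on an object; FORCE is the grip in N (left out, the last holds). Time passes only in rows, so rows that do not move let the fingers close. It gives the time, the measured TCP pose, the force, the opening and the grip force at its end, in the units of the state.
- env.sense(): the state, without advancing time (a new reading comes with each control period).
- env.grab_frame(name): name is "scene" or "top" or "wrist"; returns a dict with "img" (420x560x3 uint8, red, green, blue), "intrinsics" (3x3 intrinsics, pixels), "world_to_cam" (4x4, takes a point from world to camera coordinates). Camera axes: x right, y down, z forward; pixel columns grow to the right and rows downward; lengths in m; the calibration is good to about 2 mm. The wrist camera is an equidistant fisheye: a pixel r from the principal point sees the ray r / f radians off the axis. A picture is of the moment at which its call begins. There is no depth.
- env.hand_in(): hands the job in; it is judged then, once.
The state is a dict: "t": time; "qpos": joint angles; "joint_velocities": joint speeds; "tau": joint torques, N m; "tcp_pos": TCP position; "orientation": TCP orientation; "wrist_force": force on the tool from outside, world axes, zero at the start; "torque": the same for the moment, N m; "opening": finger opening in m; "grip_force": force on a finger pad.
Only numpy, scipy, OpenCV 4.12 (cv2) and the standard library are available. Lean on these libraries where they do the work, as an engineer would, in place of code of your own. Each camera call takes 0.05 s, during which the arm holds its last target. There are 200 camera calls.

## Task

Make the mini chopper ready for use: put the loose chopping blade over the drive spindle in the clear bowl, turn it under light pressure until the tab in its hub drops into the spindle's keyway, and see it fully home on the boss; then set the lid flat on the bowl's rim and let go. The coupling is plastic: never press the blade or the lid on the chopper with more than about 25 N, and leave the garlic, onion, lemon, spice jar and small tin that stand round it where they are.

Things in the scene. Friction and masses are not known exactly. Their poses are not given: they have to be found in the camera images.
- chopper: white mini chopper, clear round bowl locked on, fixed to the worktop. Origin: on the worktop on its vertical centre line; z up; its front (dark-framed switch paddle) is its -x side. Base 132 mm wide; bowl 126 mm outside, 116 mm inside, floor at z = 69, open rim at z = 134 mm. In the bowl's centre a fixed boss, 37 mm wide, stands up to z = 74 mm, and from it rises the spindle.
- spindle_foot (a point): on the centre line on top of the boss (chopper z = 74 mm), axes as the chopper's; the blade's origin comes here when fully home. Spindle: steel, 22 mm in diameter, 32 mm tall from here, top edge chamfered 1.5 mm. It stays put under light pressure, but a moment over about 0.12 N m drags it round (a tab pressed on its end with much over 12 N does that).
- spindle_top (a point): centre of the spindle's top face (chopper z = 106 mm), axes as the chopper's. The keyway, 7.5 mm wide, 7 mm deep radially, is cut in the spindle's upper 12 mm and open at the top. It looks to the chopper's front (-x), but up to 1.2 rad (69 degrees) to either side: the motor stops where it will, and this angle is not measured (the point does not turn with the spindle).
- bowl_rim (a point): centre of the bowl's open rim, 134 mm above the chopper's origin, axes as the chopper's: point lid_seat comes here when the lid is seated
- blade: chopping blade, 70 g, standing upright: grey plastic hub 80 mm tall, foot 35 mm in diameter. Origin: centre of the hub's underside; z up. Two thin curved steel blades reach 46 mm from the axis: the higher (z = 22 to 26 mm) on the hub's -x side, the lower (z = 6 to 10 mm) on its +x side. Socket from below: bore 24 mm, mouth flared to 29 mm over the first 3 mm, closed at z = 36 mm.
- blade_grip (a point): on the blade's axis, 66 mm above its origin, axes as the blade's: middle of the finger wing on the hub's top, where to grip. The wing reaches from z = 50 to 80 mm (blade frame), is 14 mm thick along the blade's y and 28 mm long along its x. Once on the spindle the hub stands by itself, leaning slightly, when let go and may be gripped afresh.
- blade_tab (a point): lower edge of the one tab in the hub's bore, 9 mm from the axis on the blade's -x side (that of the higher blade), z = 20 mm. The tab is 6 mm wide, 5.4 mm at its lower edge, from r = 6 to 12 mm, z = 20 to 36 mm. Out of line with the keyway, the hub goes 20 mm down the spindle and then stands on the tab, foot 12 mm above the boss; in line, it drops those 12 mm.
- lid: white round lid, 140 g, right way up on the worktop. Origin: centre of its underside; z up. Below, a locating ring 109 mm wide, 8 mm deep, drops into the bowl; flange 128 mm wide, z = 8 to 13 mm; on top a hollow round grip tower 50 mm wide, z = 14 to 44 mm (inside 42 mm wide, ceiling at z = 32 mm). Any yaw will do. Over a blade that is not home it stands about 8 mm too high.
- lid_seat (a point): point on the lid's axis in the plane of the flange's underside, 8 mm above the lid's origin
- garlic: garlic bulb 60 mm wide, loose; origin at its underside
- garlic_b: second garlic bulb 60 mm wide, loose; origin at its underside
- onion: red onion 78 mm wide, 84 mm tall, loose; origin at its underside
- lemon: lemon 78 mm long, loose; origin at its underside
- spice_d: spice jar 45 mm wide, 109 mm tall, loose, upright; origin at its underside
- tin_small: small tin 58 mm wide, 72 mm tall, loose, upright; origin at its underside

How it is judged:
On the way, in this order (a step that is already met when the one before it is completed fails the run):
1. the blade is fully home on the spindle, tab in the keyway: its foot within 3 mm of the boss, within 4 mm of the centre line, upright within 0.08 rad (z of blade in the frame of spindle_foot between -0.003 and 0.003 m and horizontal distance between blade and spindle_foot below 0.004 m and angle between blade's own z axis and vertical below 0.08 rad), for 0.2 s.
2. the lid sits flat on the rim: within 3 mm in height, within 7 mm of the centre line, level within 0.05 rad (z of lid_seat in the frame of bowl_rim between -0.003 and 0.003 m and horizontal distance between lid_seat and bowl_rim below 0.007 m and angle between lid's own z axis and vertical below 0.05 rad), for 0.2 s.
At the end, for the whole second after the job is handed in: The blade is fully home on the spindle (foot within 3 mm of the boss, within 4 mm of the centre line, upright within 0.08 rad), the lid lies flat on the bowl's rim (within 3 mm in height, 7 mm of the centre line, level within 0.05 rad), and both are at rest (all of step 1 and all of step 2 and linear speed of each of lid, blade below 0.02 m/s); the robot touches nothing.
It fails at once if the blade is pressed on the chopper with more than 30 N (contact force between blade and chopper above 30 N).
It fails at once if the lid is pressed on the chopper with more than 30 N (contact force between lid and chopper above 30 N).
It fails at once if the garlic, onion, lemon, spice jar or small tin is moved by more than 30 mm (distance of any of garlic, garlic_b, onion, lemon, spice_d, tin_small from where it was at the start of the episode above 0.03 m).
It also fails if it takes over 72 s, if anything falls off the work surface, if the arm or the gripper's body presses on something with over 40 N, if the wrist force passes 120 N, or if a joint passes its speed limit or range.

## Working session

There is one attempt and no reset: what is moved stays moved. The work goes in short steps, Python scripts to look and compute and a shell command to move; the robot and the scene stay as the last step left them, time stands still between calls to the robot, and variables do not carry over. Pictures are saved under pics/ and viewed, at most 10 in all, crops included, and the job is handed in when it is done.

```bash
mkdir -p pics; ls
cat > h.py <<'E'
import numpy as np,cv2
from plant import env
def grab(n,save=None):
    f=env.grab_frame(n)
    if save: cv2.imwrite(f'pics/{save}.png',f['img'][:,:,::-1])
    return f
def ray(f,u,v,wrist=False):
    K=np.array(f['intrinsics']);T=np.array(f['world_to_cam'])
    x=(u-K[0,2])/K[0,0];y=(v-K[1,2])/K[1,1]
    if wrist:
        r=np.hypot(x,y);d=np.array([x/r*np.sin(r),y/r*np.sin(r),np.cos(r)]) if r>1e-9 else np.array([0,0,1.])
    else: d=np.array([x,y,1.])
    R=T[:3,:3];o=-R.T@T[:3,3];d=R.T@d
    return o,d/np.linalg.norm(d)
def plane(f,u,v,z,wrist=False):
    o,d=ray(f,u,v,wrist);return o+d*(z-o[2])/d[2]
def meet(r1,r2):
    (o1,d1),(o2,d2)=r1,r2
    s=np.linalg.lstsq(np.c_[d1,-d2],o2-o1,rcond=None)[0]
    p,q=o1+d1*s[0],o2+d2*s[1]
    return (p+q)/2,np.linalg.norm(p-q)
def proj(f,p,wrist=False):
    K=np.array(f['intrinsics']);T=np.array(f['world_to_cam']);c=T[:3,:3]@np.array(p)+T[:3,3]
    if wrist:
        r=np.hypot(c[0],c[1]);th=np.arctan2(r,c[2]);x,y=c[0]/r*th,c[1]/r*th
    else:x,y=c[0]/c[2],c[1]/c[2]
    return K[0,0]*x+K[0,2],K[1,1]*y+K[1,2]
E
python3 - <<'E'
from h import *
import pickle
np.set_printoptions(precision=4,suppress=True)
F={n:grab(n) for n in('scene','top','wrist')}
pickle.dump(F,open('F0.pkl','wb'))
for n in F: print(n,F[n]['intrinsics'],F[n]['world_to_cam'])
cv2.imwrite('pics/a.png',F['scene']['img'][:,:,::-1]);cv2.imwrite('pics/b.png',F['top']['img'][:,:,::-1])
print(env.sense())
E
```

```text
pics
scene [[497.4909   0.     274.8899]
 [  0.     497.4909 208.6176]
 [  0.       0.       1.    ]] [[ 0.7475 -0.6643  0.0042 -0.3074]
 [-0.4822 -0.5469 -0.6844  0.3593]
 [ 0.4569  0.5096 -0.7291  1.0719]
 [ 0.      0.      0.      1.    ]]
top [[412.8189   0.     281.4298]
 [  0.     412.8189 206.2404]
 [  0.       0.       1.    ]] [[ 0.0088 -1.     -0.0015  0.0872]
 [-0.9847 -0.0084 -0.174   0.53  ]
 [ 0.174   0.0031 -0.9847  1.111 ]
 [ 0.      0.      0.      1.    ]]
wrist [[325.1923   0.     287.3444]
 [  0.     325.1923 206.9004]
 [  0.       0.       1.    ]] [[ 0.306   0.952  -0.0018 -0.5247]
 [ 0.9072 -0.291   0.3038 -0.0393]
 [ 0.2887 -0.0946 -0.9527  0.3801]
 [ 0.      0.      0.      1.    ]]
{'t': 0.15, 'qpos': array([ 1.1897,  0.0527,  1.4015, -0.    ,  1.6886, -0.0703]), 'joint_velocities': array([-0.0006, -0.0018, -0.0037, -0.0009,  0.0016,  0.0007]), 'tau': array([  0.    , -38.1952, -36.0422,  -0.0001,   0.0046,   0.    ]), 'tcp_pos': array([0.1604, 0.4997, 0.2417]), 'orientation': array([-3.1404, -0.0001,  2.8308]), 'wrist_force': array([-0.3837, -0.9254, -1.0659]), 'torque': array([ 0.0374,  0.0556, -0.0057]), 'grip_force': 0.0, 'opening': 0.08554789713358917}
```

View pics/a.png

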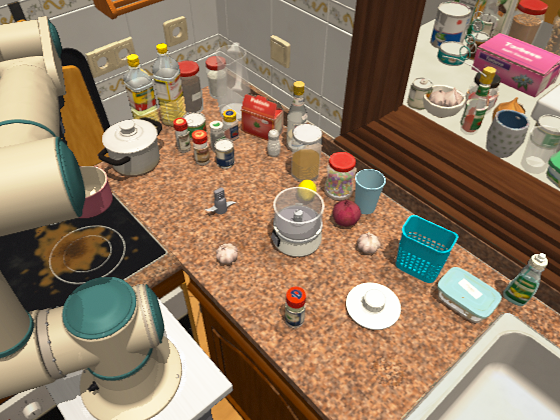

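View pics/b.png

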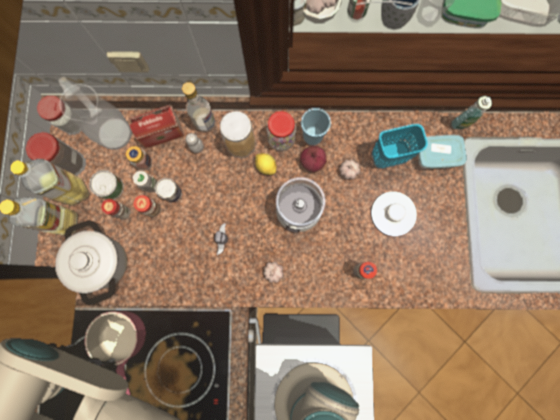

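Scene view: blade (219,203), chopper (298,222), lid (374,304), garlic (227,254)/(368,243), spice jar (295,306). Top view: blade (221,238), chopper (300,203), lid (395,213). I'll zoom in on these.

Run:
```python
import pickle,cv2,numpy as np
F=pickle.load(open('F0.pkl','rb'))
def c(n,u,v,w=25,h=25,s=None):
    i=F[n]['img'][v-h:v+h,u-w:u+w,::-1];return cv2.resize(i,(266,300),interpolation=cv2.INTER_CUBIC)
# crops 50x56.4
rows=[[c('scene',219,203,25,28),c('scene',298,220,35,39),c('scene',374,304,35,39)],[c('top',221,238,25,28),c('top',300,205,35,39),c('top',395,213,35,39)]]
cv2.imwrite('pics/c.png',np.vstack([np.hstack(r) for r in rows]))
```

```text
(no output)
```

View pics/c.png

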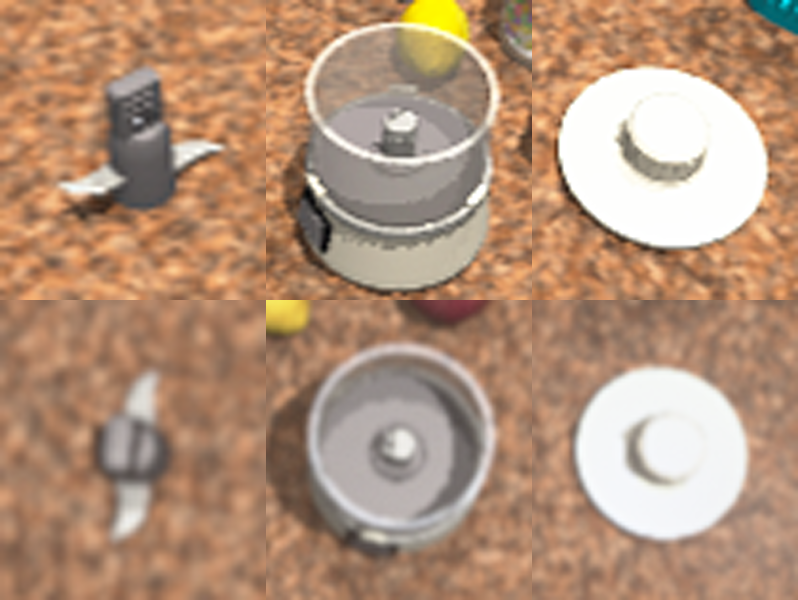

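Run:
```python
import pickle
from h import *
np.set_printoptions(precision=4,suppress=True)
F=pickle.load(open('F0.pkl','rb'));S,T=F['scene'],F['top']
def c(u,v,x,y,w,h): return u-w+x*2*w/266,v-h+(y%300)*2*h/300
def m(name,a,b): print(name,*meet(ray(S,*a),ray(T,*b)),a,b)
sb=lambda x,y:c(219,203,x,y,25,28)
tb=lambda x,y:c(221,238,x,y,25,28)
m('tipL/down',sb(63,188),tb(118,535))
m('tipR/up',sb(220,148),tb(152,377))
m('wing top',sb(134,80),tb(133,448))
sc=lambda x,y:c(298,220,x-266,y,35,39);tc=lambda x,y:c(300,205,x-266,y,35,39)
m('rim',sc(401,93),tc(402,436))
m('spindle top',sc(402,117),tc(398,446))
sl=lambda x,y:c(374,304,x-532,y,35,39);tl=lambda x,y:c(395,213,x-532,y,35,39)
m('lid flange',sl(663,157),tl(662,452))
m('lid tower',sl(672,125),tl(672,447))
m('switch',sc(316,222),tc(372,540))
for n,a,z in(('garlic',(227,256),.025),('garlicb',(368,244),.025),('onion',(346,213),.04),('lemon',(308,188),.03),('spice',(295,306),.06)): print(n,plane(S,*a,z))
for n,a,z in(('garlic',(274,272),.025),('garlicb',(348,169),.025),('onion',(313,159),.04),('lemon',(265,164),.03),('spice',(368,271),.1)): print(n,plane(T,*a,z))
```

```text
tipL/down [0.3955 0.2679 0.0263] 0.001112685057529111 (205.8421052631579, 210.09333333333333) (218.18045112781954, 253.86666666666667)
tipR/up [0.4837 0.2543 0.0056] 0.004037664831606005 (235.35338345864662, 202.62666666666667) (224.57142857142858, 224.37333333333333)
wing top [0.4351 0.2519 0.0903] 0.0004332262830663224 (219.18796992481202, 189.93333333333334) (221.0, 237.62666666666667)
rim [0.5268 0.0417 0.1331] 0.0010151160462160214 (298.5263157894737, 205.18) (300.7894736842105, 201.36)
spindle top [0.5262 0.0421 0.1098] 0.0036932300766497213 (298.7894736842105, 211.42000000000002) (299.7368421052632, 203.96)
lid flange [ 0.5172 -0.2335  0.0097] 0.00014180763889006575 (373.4736842105263, 305.82) (394.2105263157895, 213.52)
lid tower [ 0.5166 -0.2325  0.0443] 0.0028722124621133574 (375.8421052631579, 297.5) (396.8421052631579, 212.22)
switch [0.4684 0.0592 0.0335] 0.0004896121859014591 (276.1578947368421, 238.72) (292.89473684210526, 228.4)
garlic [0.3414 0.1046 0.025 ]
garlicb [ 0.6399 -0.1065  0.025 ]
onion [ 0.6663 -0.0023  0.04  ]
lemon [0.6641 0.1419 0.03  ]
spice [ 0.3541 -0.1322  0.06  ]
garlic [0.3473 0.1109 0.025 ]
garlicb [ 0.6445 -0.1004  0.025 ]
onion [0.6692 0.0022 0.04  ]
lemon [0.656  0.1406 0.03  ]
spice [ 0.3508 -0.1349  0.1   ]
```

```bash
python3 -m crank '[[8,[3.5,-3,0],0],[8,[3.5,-3,0],0],[8,[3.5,-3,0],0],[8,[3.5,-3,0],0],[8,[3.5,-3,0],0],[8,[3.5,-3,0],0],[5,[3.5,-3,0],0],[5,[3.5,-3,0],0]]' 30
python3 -m crank '[[5,[0,0,0],0],[5,[0,0,0],0],[5,[0,0,0],0]]'
python3 - <<'E'
from h import *
import pickle
f=grab('wrist','d');pickle.dump(f,open('F1.pkl','wb'));s=env.sense();print(s['tcp_pos'],s['orientation'],s['wrist_force'])
E
```

```text
t: 0.95
tcp_pos: [0.4416, 0.2583, 0.2421]
orientation: [-3.142, -0.0, 2.831]
wrist_force: [0.5, 1.0, -0.3]
opening: 0.0531
grip_force: 0.0
t: 1.25
tcp_pos: [0.4399, 0.2605, 0.2422]
orientation: [3.142, -0.001, 2.832]
wrist_force: [-0.5, -0.8, 0.1]
opening: 0.0504
grip_force: 0.0
[0.4397775  0.2606863  0.24227939] [ 3.14147419e+00 -2.87316390e-04  2.83234304e+00] [-0.27789216  0.03959714 -0.77997513]
```

View pics/d.png

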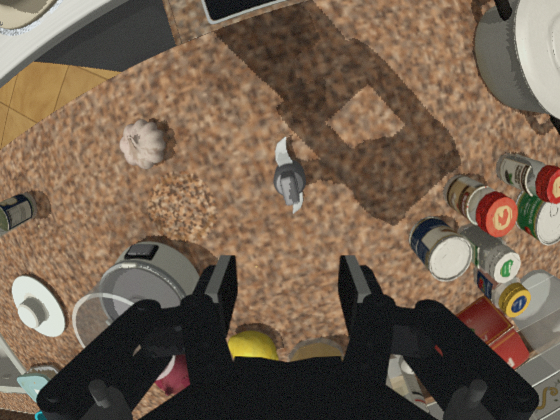

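Run:
```python
from h import *
import pickle
f=pickle.load(open('F1.pkl','rb'))
a=cv2.resize(f['img'][130:220,250:330,::-1],(530,596),interpolation=cv2.INTER_CUBIC)
cv2.imwrite('pics/e.png',a)
```

```text
(no output)
```

View pics/e.png

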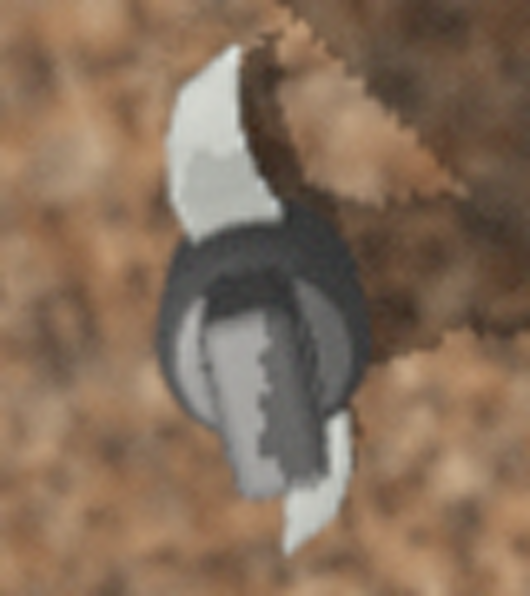

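Run:
```python
from h import *
import pickle
np.set_printoptions(precision=4,suppress=True)
f=pickle.load(open('F1.pkl','rb'));F=pickle.load(open('F0.pkl','rb'))
c=lambda x,y:(250+x/6.625,130+y/6.62)
r=ray(f,*c(268,402),True)
print(meet(r,ray(F['scene'],219.19,189.4)),meet(r,ray(F['top'],221.,237.6)))
P=[plane(f,*c(*q),.08,True) for q in((203,320),(297,310),(328,480),(245,498))]
print(np.mean(P,0))
for a,b in((0,3),(1,2)): d=P[b]-P[a];print(np.degrees(np.arctan2(d[1],d[0])),np.linalg.norm(d))
for a,b in((0,1),(3,2)): d=P[b]-P[a];print(np.degrees(np.arctan2(d[1],d[0])),np.linalg.norm(d))
# hub foot outline: circle at z~0.. ; blade tips
hi=plane(f,*c(235,48),.024,True);lo=plane(f,*c(288,552),.008,True);print(hi,lo,(hi+lo)/2)
```

```text
(array([0.4417, 0.2633, 0.0791]), np.float64(0.0014381016820814718)) (array([0.4424, 0.2594, 0.0577]), np.float64(0.009394628332758137))
[0.4409 0.2636 0.08  ]
-5.10239566383475 0.026705334304450382
-7.311542124034271 0.025215202679054128
78.47479578524299 0.013191176507449194
85.05456471838404 0.012136448527588495
[0.3967 0.2726 0.024 ] [0.4867 0.2535 0.008 ] [0.4417 0.263  0.016 ]
```

The crop shows the wing's top with corners (203,320), (297,310), (328,480), (245,498): blade axis ≈ (0.441, 0.2635), top at z ≈ 0.079, yaw ≈ -7°, higher blade towards the robot. Next, a wrist view of the spindle for the keyway.

```bash
python3 -m crank '[[5,[2,-4,0],0],[5,[2,-4,0],0],[5,[2,-4,0],0],[5,[2,-4,0],0],[5,[2,-4,0],0],[5,[1,-2.5,0],0],[5,[0,0,0],0],[5,[0,0,0],0]]'
python3 - <<'E'
from h import *
import pickle
f=grab('wrist');pickle.dump(f,open('F2.pkl','wb'));s=env.sense();print(s['tcp_pos'],s['orientation'])
u,v=map(int,proj(f,(.527,.042,.106),True));print(u,v)
o,d=ray(f,u,v,True);print(o,d)
full=f['img'][:,:,::-1]
a=cv2.resize(full[v-75:v+75,u-75:u+75],(400,400),interpolation=cv2.INTER_CUBIC)
b=cv2.resize(full[v-20:v+20,u-20:u+20],(400,400),interpolation=cv2.INTER_CUBIC)
cv2.imwrite('pics/f.png',np.hstack([a,b]))
E
```

```text
t: 2.1
tcp_pos: [0.5503, 0.0358, 0.2423]
orientation: [3.141, -0.0, 2.831]
wrist_force: [-0.7, 0.4, -0.7]
opening: 0.05
grip_force: 0.0
[0.55016258 0.03629531 0.2423836 ] [ 3.14114611e+00 -2.16365208e-04  2.83246916e+00]
285 171
[0.47624602 0.05999773 0.3738763 ] [ 0.18509898 -0.06689873 -0.98044017]
```

View pics/f.png

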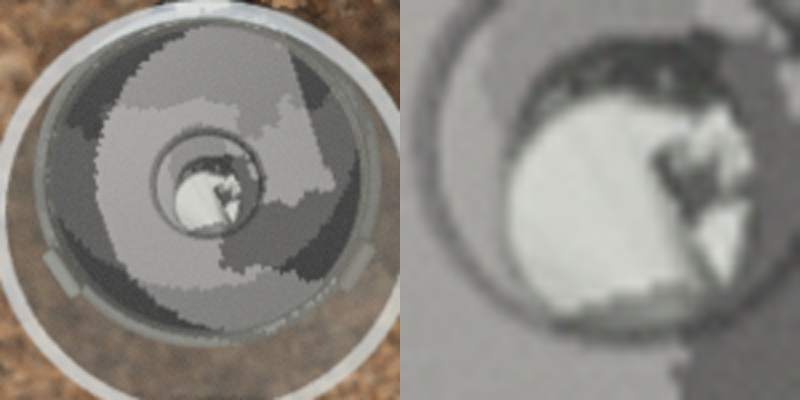

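Keyway is visible on the right of the spindle top (crop ≈ (695,180), spindle centre (630,205)), opening roughly towards +y. One closer view from straight above to measure it.

```bash
python3 -m crank '[[5,[2.5,-0.9,-3],0],[5,[2.5,-0.9,-3],0],[5,[0,0,0],0],[5,[0,0,0],0],[5,[0,0,0],0]]'
python3 - <<'E'
from h import *
import pickle
f=grab('wrist');pickle.dump(f,open('F3.pkl','wb'))
u,v=map(int,proj(f,(.527,.042,.106),True));print(u,v)
print(ray(f,u,v,True))
full=f['img'][:,:,::-1]
a=cv2.resize(full[v-25:v+25,u-25:u+25],(600,600),interpolation=cv2.INTER_CUBIC)
cv2.imwrite('pics/g.png',a)
E
```

```text
t: 2.65
tcp_pos: [0.6006, 0.0182, 0.1845]
orientation: [3.14, 0.003, 2.832]
wrist_force: [-0.8, 0.8, 1.0]
opening: 0.0499
grip_force: 0.0
287 107
(array([0.52611225, 0.04231782, 0.31588194]), array([ 0.00412124, -0.00167948, -0.9999901 ]))
```

View pics/g.png

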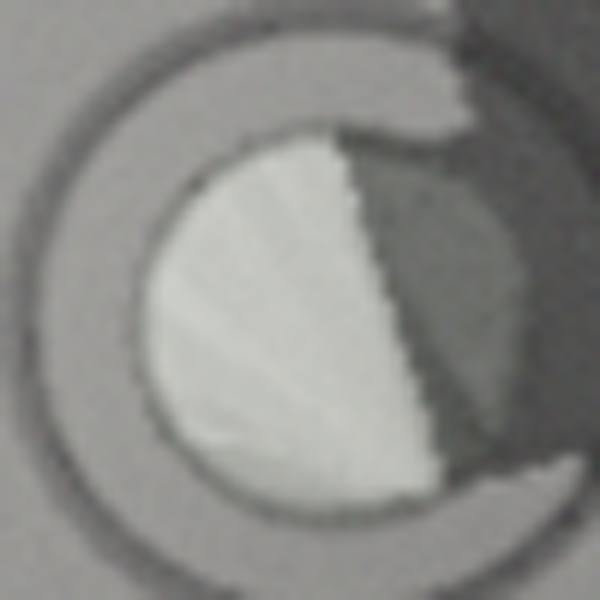

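Run:
```python
from h import *
import pickle
out=[]
for n,(u,v),h in(('F2.pkl',(285,171),20),('F3.pkl',(287,107),25)):
    f=pickle.load(open(n,'rb'));i=f['img'][v-h:v+h,u-h:u+h].mean(2)
    i=cv2.resize(i.astype(np.float32),(400,400),interpolation=cv2.INTER_CUBIC)
    out.append(np.clip((i-40)*255/(110 if n=='F3.pkl' else 200),0,255))
cv2.imwrite('pics/h.png',np.hstack(out).astype(np.uint8))
```

```text
(no output)
```

View pics/h.png

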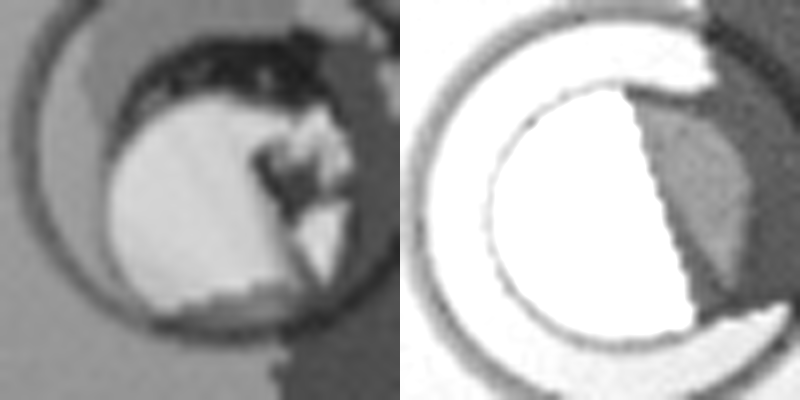

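The left crop shows the keyway as the dark notch at ≈ (290,185), about 65° clockwise from image-up, which puts it at a world angle of ~97°. The right crop shows mostly the gripper's shadow. Next, work out the spindle centre and go to the blade.

```bash
python3 -m crank '[[5,[0,0,5],0],[5,[-2.66,4.08,0.1],1.8],[5,[-2.66,4.08,0],1.8],[5,[-2.66,4.08,0],1.8],[5,[-2.66,4.08,0],1.8],[5,[-2.66,4.08,0],1.8],[5,[-2.66,4.08,0],1.8],[5,[0,0,0],0]]'
python3 -m crank '[[5,[0,0,-4],0],[5,[0,0,-4],0],[5,[0,0,0],0],[5,[0,0,0],0],[5,[0,0,0],0]]'
python3 - <<'E'
from h import *
import pickle
np.set_printoptions(precision=4,suppress=True)
f=pickle.load(open('F3.pkl','rb'));g=pickle.load(open('F2.pkl','rb'))
a=ray(f,287-25+333/12,107-25+323/12,True);b=ray(g,285-20+23,171-20+20.5,True)
print(plane(f,287-25+333/12,107-25+323/12,.106,True),plane(g,288,171.5,.106,True),meet(a,b))
s=env.sense();print(s['tcp_pos'],np.degrees(s['orientation']),s['qpos'],s['wrist_force'])
E
```

```text
t: 3.5
tcp_pos: [0.4377, 0.2661, 0.2357]
orientation: [3.138, 0.002, 3.027]
wrist_force: [0.2, 0.1, 0.4]
opening: 0.0498
grip_force: 0.0
t: 4.0
tcp_pos: [0.4422, 0.2621, 0.1567]
orientation: [3.139, 0.004, 3.019]
wrist_force: [1.0, 0.0, 0.8]
opening: 0.0499
grip_force: 0.0
[0.5287 0.0433 0.106 ] [0.528 0.044 0.106] (array([0.5288, 0.0435, 0.1013]), np.float64(0.00045643269168834836))
[0.4422 0.2621 0.1567] [179.8324   0.2479 172.9724] [ 0.4631  0.061   1.5632  0.      1.5121 -0.985 ] [1.0227 0.0215 0.7977]
```

```bash
python3 -m crank '[[5,[-0.1,0.15,-4],0],[5,[0,0,-3.5],0],[5,[0,0,-1.8],0],[5,[0,0,0],0],[5,[0,0,0],0],[5,[0,0,0],0]]'
python3 -m crank '[[0.5,[0,0,0],0],[0.5,[0,0,0],0],[0.5,[0,0,0],0],[0.5,[0,0,0],0],[0.5,[0,0,0],0],[0.5,[0,0,0],0]]' 45
```

```text
t: 4.6
tcp_pos: [0.4415, 0.2639, 0.0631]
orientation: [3.139, 0.004, 3.019]
wrist_force: [0.2, -0.7, -0.7]
opening: 0.0496
grip_force: 0.0
t: 5.2
tcp_pos: [0.4406, 0.2633, 0.0615]
orientation: [3.141, 0.002, 3.019]
wrist_force: [-0.8, -1.9, 6.2]
opening: 0.0137
grip_force: 45.0
```

```bash
python3 -m crank '[[0.5,[0,0,4],0],[0.5,[0,0,4.5],0],[0.5,[0,0,4.5],0],[0.5,[0,0,4.5],0],[0.5,[1,-2.5,0],-8],[0.5,[1,-2.5,0],-8],[0.5,[1,-2.5,0],-8],[0.5,[1,-2.5,0],-8]]'
python3 -m crank '[[0.5,[1,-2.5,0],-8],[0.5,[1,-2.5,0],-8],[0.5,[1,-2.5,0],-8],[0.5,[1,-2.5,0],-8],[0.5,[0.7,-2,0],-6],[0.5,[0,0,0],-6],[0.5,[0,0,0],0],[0.5,[0,0,0],0]]'
python3 - <<'E'
from h import *
import pickle
np.set_printoptions(precision=4,suppress=True)
F={n:grab(n) for n in('scene','top')}
pickle.dump(F,open('F4.pkl','wb'))
s=env.sense();print(s['tcp_pos'],np.degrees(s['orientation']),s['qpos'],s['wrist_force'])
u,v=map(int,proj(F['scene'],(.528,.043,.17)));print(u,v)
a=cv2.resize(F['scene']['img'][v-50:v+70,u-50:u+50,::-1],(400,480),interpolation=cv2.INTER_CUBIC)
u,v=map(int,proj(F['top'],(.528,.043,.17)));print(u,v)
b=cv2.resize(F['top']['img'][v-60:v+60,u-50:u+50,::-1],(400,480),interpolation=cv2.INTER_CUBIC)
cv2.imwrite('pics/i.png',np.hstack([a,b]))
E
```

```text
t: 6.0
tcp_pos: [0.48, 0.1623, 0.2351]
orientation: [-3.141, -0.0, 2.455]
wrist_force: [-0.4, 0.2, -1.3]
opening: 0.0134
grip_force: 44.1
t: 6.8
tcp_pos: [0.5268, 0.0434, 0.2351]
orientation: [-3.141, -0.0, 1.696]
wrist_force: [0.5, 0.6, -0.1]
opening: 0.0133
grip_force: 44.1
[0.5268 0.0436 0.2353] [-179.9993   -0.0076   97.1517] [ 0.0127  0.0644  1.4019  0.0001  1.6753 -0.1121] [-0.9947  1.8094 -1.3622]
299 194
300 198
```

View pics/i.png

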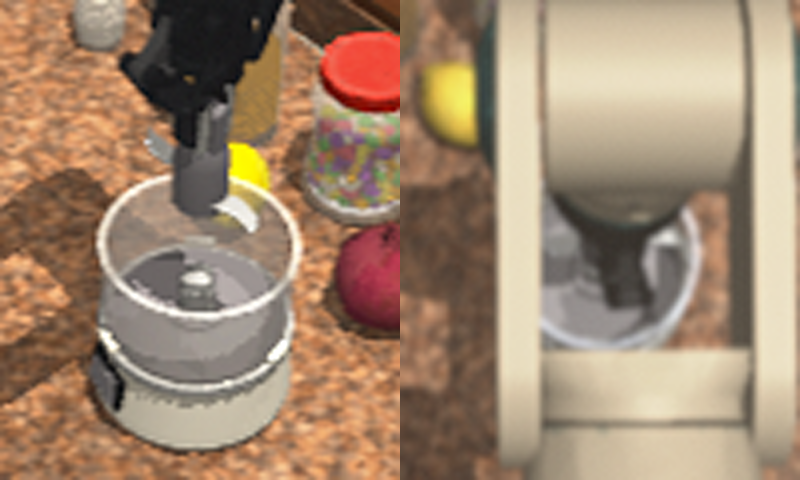

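The scene view shows the hub upright above the spindle (hub at column 198, spindle at 199). Lower it.

```bash
python3 -m crank '[[0.5,[0.1,0,-3],0],[0.5,[0,0,-2.5],0],[0.5,[0,0,-0.5],0],[0.5,[0,0,-0.5],0],[0.5,[0,0,-0.5],0],[0.5,[0,0,0],0],[0.5,[0,0,0],0]]'
python3 -m crank '[[0.5,[0,0,-0.3],0],[0.5,[0,0,-0.3],0],[0.5,[0,0,-0.3],0],[0.5,[0,0,0],0],[0.5,[0,0,0],0]]'
```

```text
t: 7.6
tcp_pos: [0.5283, 0.0432, 0.1662]
orientation: [3.14, 0.0, 1.693]
wrist_force: [0.7, 0.1, -0.1]
opening: 0.0135
grip_force: 44.1
t: 8.1
tcp_pos: [0.5279, 0.0432, 0.1562]
orientation: [-3.141, 0.0, 1.693]
wrist_force: [-0.7, -0.1, -1.5]
opening: 0.0133
grip_force: 44.1
```

```bash
python3 -m crank '[[0.5,[0,0,-0.3],0],[0.5,[0,0,-0.3],0],[0.5,[0,0,-0.2],0],[0.5,[0,0,0],0],[0.5,[0,0,0],0]]'
python3 -m crank '[[0.5,[0,0,-0.1],0],[0.5,[0,0,-0.1],0],[0.5,[0,0,0],0],[0.5,[0,0,0],0]]'
```

```text
t: 8.6
tcp_pos: [0.5279, 0.0432, 0.1483]
orientation: [-3.142, 0.0, 1.693]
wrist_force: [-0.2, 0.8, -0.2]
opening: 0.013
grip_force: 44.1
t: 9.0
tcp_pos: [0.5279, 0.0432, 0.1463]
orientation: [3.142, 0.0, 1.693]
wrist_force: [-0.1, -1.1, -0.7]
opening: 0.0134
grip_force: 44.1
```

```bash
python3 -m crank '[[0.5,[0,0,-0.1],0],[0.5,[0,0,-0.05],0],[0.5,[0,0,0],0]]'
python3 -m crank '[[0.5,[0,0,-0.1],0],[0.5,[0,0,0],0],[0.5,[0,0,0],0]]'
python3 -m crank '[[0.5,[0,0,-0.1],0],[0.5,[0,0,0],0],[0.5,[0,0,0],0]]'
```

```text
t: 9.3
tcp_pos: [0.5279, 0.0432, 0.1447]
orientation: [-3.141, -0.0, 1.693]
wrist_force: [1.2, -0.5, -1.5]
opening: 0.0132
grip_force: 44.1
t: 9.6
tcp_pos: [0.5279, 0.0431, 0.1438]
orientation: [-3.142, 0.0, 1.693]
wrist_force: [-0.2, -0.4, -1.2]
opening: 0.0131
grip_force: 44.1
t: 9.9
tcp_pos: [0.5279, 0.0432, 0.1428]
orientation: [3.142, 0.0, 1.693]
wrist_force: [-0.5, 0.3, -1.0]
opening: 0.0135
grip_force: 44.1
```

No resistance 5 mm below the tab-stand height, so the tab seems to be in the keyway. Continue gently.

```bash
python3 -m crank '[[0.5,[0,0,-0.15],0],[0.5,[0,0,-0.15],0],[0.5,[0,0,-0.1],0],[0.5,[0,0,0],0],[0.5,[0,0,0],0]]'
python3 -m crank '[[0.5,[0,0,-0.1],0],[0.5,[0,0,-0.1],0],[0.5,[0,0,0],0],[0.5,[0,0,0],0]]'
```

```text
t: 10.4
tcp_pos: [0.5279, 0.0432, 0.1388]
orientation: [3.142, 0.0, 1.693]
wrist_force: [-0.4, -0.4, -0.9]
opening: 0.013
grip_force: 44.1
t: 10.8
tcp_pos: [0.5279, 0.0432, 0.1368]
orientation: [3.142, 0.0, 1.693]
wrist_force: [0.4, -0.8, -0.7]
opening: 0.0133
grip_force: 44.1
```

```bash
python3 -m crank '[[0.5,[0,0,-0.1],0],[0.5,[0,0,0],0],[0.5,[0,0,0],0]]'
python3 -m crank '[[0.5,[0,0,-0.05],0],[0.5,[0,0,0],0],[0.5,[0,0,0],0]]'
python3 -m crank '[[0.5,[0,0,-0.05],0],[0.5,[0,0,0],0],[0.5,[0,0,0],0]]'
```

```text
t: 11.1
tcp_pos: [0.5279, 0.0432, 0.1358]
orientation: [3.142, 0.0, 1.693]
wrist_force: [-0.0, 0.2, -0.8]
opening: 0.0135
grip_force: 44.1
t: 11.4
tcp_pos: [0.528, 0.0432, 0.1355]
orientation: [3.141, 0.0, 1.693]
wrist_force: [0.7, 0.4, 1.0]
opening: 0.0135
grip_force: 44.3
t: 11.7
tcp_pos: [0.5281, 0.0432, 0.1355]
orientation: [3.141, 0.0, 1.693]
wrist_force: [-2.5, -0.9, 5.2]
opening: 0.0131
grip_force: 45.0
```

The blade touches down at TCP z = 0.1355, exactly the home height. Release, rise, and move over the lid.

```bash
python3 -m crank '[[2,[0,0,0],0],[3.5,[0,0,0],0],[3.5,[0,0,0],0],[3.5,[0,0,0],0],[3.5,[0,0,3],0],[3.5,[0,0,4],0],[3.5,[0,0,4],0],[3.5,[0,0,0],0]]'
python3 -m crank '[[8,[-0.2,-4.5,0],0],[8,[-0.2,-4.5,0],0],[8,[-0.2,-4.5,0],0],[8,[-0.2,-4.5,0],0],[8,[-0.1,-4.5,0],0],[8,[-0.1,-4,0],0],[8,[0,-1,0],0],[8,[0,0,0],0]]'
python3 -m crank '[[8,[0,0,0],0],[8,[0,0,0],0]]'
python3 - <<'E'
from h import *
import pickle
np.set_printoptions(precision=4,suppress=True)
F={n:grab(n) for n in('scene','top','wrist')}
pickle.dump(F,open('F5.pkl','wb'))
f=F['wrist'];s=env.sense();print(s['tcp_pos'],s['orientation'])
hsv=cv2.cvtColor(f['img'],cv2.COLOR_RGB2HSV);m=((hsv[...,1]<45)&(hsv[...,2]>150)).astype(np.uint8)
u0,v0=proj(f,(.518,-.232,.013),True)
n,lab,st,ce=cv2.connectedComponentsWithStats(m)
k=lab[int(v0),int(u0)];print(u0,v0,k,st[k],ce[k])
c=max(cv2.findContours((lab==k).astype(np.uint8),0,1)[0],key=cv2.contourArea)[:,0]
P=np.array([plane(f,x,y,.0105,True) for x,y in c])
(cx,cy),r=cv2.minEnclosingCircle(P[:,:2].astype(np.float32)*1000);print(cx,cy,r)
A=np.c_[2*P[:,:2],np.ones(len(P))];q=np.linalg.lstsq(A,(P[:,:2]**2).sum(1),rcond=None)[0];print(q[:2],np.sqrt(q[2]+q[:2]@q[:2]))
u,v=map(int,proj(F['scene'],(.528,.043,.12)))
a=cv2.resize(F['scene']['img'][v-35:v+50,u-40:u+40,::-1],(400,425),interpolation=cv2.INTER_CUBIC)
b=cv2.resize(f['img'][...,::-1],(400,425))
cv2.imwrite('pics/j.png',np.hstack([a,b]))
E
```

```text
t: 12.5
tcp_pos: [0.5299, 0.0432, 0.2514]
orientation: [3.131, 0.001, 1.693]
wrist_force: [0.2, 0.3, -0.4]
opening: 0.035
grip_force: 0.0
t: 13.3
tcp_pos: [0.5175, -0.2329, 0.2437]
orientation: [-3.14, -0.001, 1.69]
wrist_force: [0.3, 0.2, -0.2]
opening: 0.0801
grip_force: 0.0
t: 13.5
tcp_pos: [0.5182, -0.2303, 0.2448]
orientation: [3.141, -0.0, 1.695]
wrist_force: [0.4, 0.9, 0.0]
opening: 0.0799
grip_force: 0.0
[ 0.5182 -0.2307  0.245 ] [3.1412 0.0001 1.6945]
286.87399287009447 176.5793012515719 85 [ 232  121  111  108 9092] [287.208  174.5228]
518.2976684570312 -231.75144958496094 64.34696960449219
[ 0.5184 -0.2318] 0.06364396456810575
```

View pics/j.png

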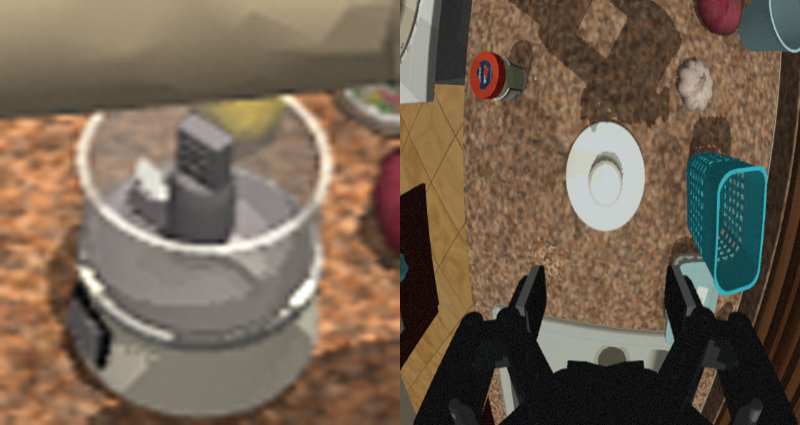

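The left crop shows the blade upright on the spindle, with its wing top at ≈ (205,130). The right view shows the lid clear under the gripper. Lid centre is (0.5183, -0.2318).

```bash
python3 - <<'E'
from h import *
import pickle
f=pickle.load(open('F5.pkl','rb'))['scene']
u,v=map(int,proj(f,(.528,.043,.12)))
for z in(.154,.166): a=proj(f,(.528,.043,z));print(z,(a[0]-u+40)*5,(a[1]-v+35)*5)
E
python3 -m crank '[[8,[0,-0.1,-5],0],[8,[0,0,-5],0],[8,[0,0,-5],0],[8,[0,0,-4],0],[8,[0,0,-1.5],0],[8,[0,0,-1],0],[8,[0,0,0],0],[8,[0,0,0],0]]'
python3 -m crank '[[4,[0,0,0],0],[4,[0,0,0],0],[4,[0,0,0],0],[4,[0,0,0],0],[4,[0,0,0],0],[4,[0,0,0],0]]' 40
```

```text
0.154 205.20549457566943 128.7770901821152
0.166 206.1782818186748 111.59373343166948
t: 14.45
tcp_pos: [0.5193, -0.2334, 0.0322]
orientation: [3.138, 0.002, 1.693]
wrist_force: [0.9, -0.6, 0.0]
opening: 0.0799
grip_force: 0.0
t: 15.05
tcp_pos: [0.5187, -0.2333, 0.0316]
orientation: [3.14, 0.001, 1.693]
wrist_force: [-0.3, 0.5, 6.2]
opening: 0.0485
grip_force: 41.1
```

Wing top at the predicted home pixel (205,129 vs 205,130 seen), so the blade is home. Lift the lid and carry it over.

```bash
python3 -m crank '[[4,[0,0,2],0],[4,[0,0,4],0],[4,[0,0,4],0],[4,[0,0,4],0],[4,[0,0,4],0],[4,[0.3,4.5,0],0],[4,[0.3,4.5,0],0],[4,[0.3,4.5,0],0]]'
python3 -m crank '[[4,[0,4.5,0],0],[4,[0,4.5,0],0],[4,[0,3.5,0],0],[4,[0,1.5,0],0],[4,[0,0,0],0],[4,[0,0,0],0],[4,[0,0,0],0]]'
python3 - <<'E'
from h import *
import pickle
np.set_printoptions(precision=4,suppress=True)
F={n:grab(n) for n in('scene','top','wrist')}
pickle.dump(F,open('F6.pkl','wb'))
s=env.sense();print(s['tcp_pos'],s['orientation'],s['wrist_force'],s['opening'])
f=F['scene'];z=s['tcp_pos'][2]-.0316
# lid flange in scene image: ellipse fit of white blob
hsv=cv2.cvtColor(f['img'],cv2.COLOR_RGB2HSV);m=((hsv[...,1]<45)&(hsv[...,2]>150)).astype(np.uint8)
p=np.array(s['tcp_pos']);n,lab,st,ce=cv2.connectedComponentsWithStats(m)
print(z,proj(f,(p[0],p[1]+.0015,z+.0105)))
u,v=map(int,proj(f,(p[0],p[1],z+.0105)))
for k in set(lab[v-30:v+30,u-45:u+45].ravel())-{0}:
    if st[k][4]>100: print(st[k],ce[k])
cv2.imwrite('pics/k.png',m*255)
E
```

```text
t: 15.85
tcp_pos: [0.5267, -0.0966, 0.2103]
orientation: [3.141, 0.0, 1.692]
wrist_force: [0.1, 0.2, -1.4]
opening: 0.0484
grip_force: 42.0
t: 16.55
tcp_pos: [0.527, 0.0409, 0.2098]
orientation: [-3.141, 0.0, 1.691]
wrist_force: [0.3, 0.1, -0.8]
opening: 0.0487
grip_force: 42.0
[0.527  0.0411 0.2098] [3.1416 0.0002 1.6912] [-0.164  -0.4432 -0.8764] 0.04850375508948553
0.17821625617105608 (np.float64(299.4329605171861), np.float64(188.9488466711291))
[274 218  48  38 580] [300.1379 244.3103]
[ 273  172   76   56 1502] [301.6358 195.781 ]
```

```bash
python3 -m crank '[[4,[0.1,0.07,-1.5],0],[4,[0,0,-1.5],0],[4,[0,0,-0.5],0],[4,[0,0,-0.3],0],[4,[0,0,-0.2],0],[4,[0,0,0],0],[4,[0,0,0],0]]'
python3 -m crank '[[4,[0,0,-0.2],0],[4,[0,0,-0.2],0],[4,[0,0,-0.2],0],[4,[0,0,0],0],[4,[0,0,0],0]]'
```

```text
t: 17.4
tcp_pos: [0.5282, 0.0429, 0.1703]
orientation: [3.141, 0.0, 1.693]
wrist_force: [0.1, 0.3, -2.2]
opening: 0.0483
grip_force: 42.0
t: 17.9
tcp_pos: [0.5279, 0.0429, 0.1638]
orientation: [3.142, -0.0, 1.693]
wrist_force: [-0.7, 0.2, -1.4]
opening: 0.0485
grip_force: 42.0
```

```bash
python3 -m crank '[[4,[0,-0.07,-0.1],0],[4,[0,0,-0.1],0],[4,[0,0,-0.1],0],[4,[0,0,0],0],[4,[0,0,0],0]]'
python3 -m crank '[[4,[0,0,-0.1],0],[4,[0,0,-0.1],0],[4,[0,0,0],0],[4,[0,0,0],0]]'
```

```text
t: 18.4
tcp_pos: [0.5279, 0.0422, 0.1608]
orientation: [3.142, -0.0, 1.693]
wrist_force: [-0.1, -0.1, -1.6]
opening: 0.0489
grip_force: 42.0
t: 18.8
tcp_pos: [0.5279, 0.0422, 0.1588]
orientation: [3.142, -0.0, 1.693]
wrist_force: [0.4, 0.2, -1.2]
opening: 0.0488
grip_force: 42.0
```

```bash
python3 -m crank '[[4,[0,0,-0.07],0],[4,[0,0,0],0],[4,[0,0,0],0]]'
```

```text
t: 19.1
tcp_pos: [0.5279, 0.0422, 0.1581]
orientation: [3.142, 0.0, 1.693]
wrist_force: [-0.4, 0.1, -1.2]
opening: 0.0484
grip_force: 42.0
```

```bash
python3 -m crank '[[4,[0,0,-0.05],0],[4,[0,0,0],0],[4,[0,0,0],0]]'; python3 -m crank '[[4,[0,0,-0.05],0],[4,[0,0,0],0],[4,[0,0,0],0]]'
```

```text
t: 19.4
tcp_pos: [0.528, 0.0422, 0.1577]
orientation: [3.141, 0.0, 1.693]
wrist_force: [0.3, -0.0, -2.0]
opening: 0.0484
grip_force: 41.9
t: 19.7
tcp_pos: [0.528, 0.0422, 0.1576]
orientation: [3.141, 0.0, 1.693]
wrist_force: [-2.2, 0.1, 3.4]
opening: 0.0484
grip_force: 42.3
```

Lid contact at exactly the expected seated height. Release, rise, move aside and check.

```bash
python3 -m crank '[[6,[0,0,0],0],[8,[0,0,0],0],[8,[0,0,0],0],[8,[0,0,0],0],[8,[0,0,0],0],[8,[0,0,2],0],[8,[0,0,4],0],[8,[0,0,4],0]]'
python3 -m crank '[[8,[0,0,0],0],[8,[0,0,0],0],[8,[0,0,0],0]]'
python3 - <<'E'
from h import *
np.set_printoptions(precision=4,suppress=True)
f=grab('wrist');s=env.sense();print(s['tcp_pos'],s['wrist_force'],s['opening'])
hsv=cv2.cvtColor(f['img'],cv2.COLOR_RGB2HSV);m=((hsv[...,1]<45)&(hsv[...,2]>150)).astype(np.uint8)
u0,v0=proj(f,(.528,.043,.14),True)
n,lab,st,ce=cv2.connectedComponentsWithStats(m);k=lab[int(v0),int(u0)];print(u0,v0,k,st[k],ce[k])
c=max(cv2.findContours((lab==k).astype(np.uint8),0,1)[0],key=cv2.contourArea)[:,0]
hull=cv2.convexHull(c)[:,0]
for z in(.139,.147):
    P=np.array([plane(f,x,y,z,True)[:2] for x,y in hull])
    A=np.c_[2*P,np.ones(len(P))];q=np.linalg.lstsq(A,(P**2).sum(1),rcond=None)[0]
    r=np.hypot(*(P-q[:2]).T);print(z,q[:2],r.mean(),r.std())
E
```

```text
t: 20.5
tcp_pos: [0.5275, 0.0422, 0.2577]
orientation: [-3.14, -0.0, 1.693]
wrist_force: [1.3, 1.2, -0.4]
opening: 0.0801
grip_force: 0.0
t: 20.8
tcp_pos: [0.5275, 0.0422, 0.2556]
orientation: [-3.139, -0.0, 1.693]
wrist_force: [-0.0, -0.2, -0.0]
opening: 0.08
grip_force: 0.0
[0.5274 0.0422 0.2553] [0.8923 0.353  0.1708] 0.08002610279677111
288.42367873352174 205.27418233481345 45 [  210   124   157   149 16725] [289.7713 200.7581]
0.139 [0.5278 0.044 ] 0.06320237872424413 0.000267908972515295
0.147 [0.5275 0.0465] 0.06116495488016391 0.0002592725233868973
```

The lid is seated: centre (0.528, 0.044), and its radius fits the rim-height plane. Hand in.

```bash
python3 -c "
from plant import env
print(env.hand_in())"
```

```text
the job is handed in; nothing more can be done
None
```

The chopper is ready and the job is handed in: the blade touched down at its home height on the spindle, the lid is flat on the rim and let go, and peak wrist force was about 5 N on the blade and 3 N on the lid; the hand-in gave no verdict, and I did not re-measure the garlic, onion, lemon, jar and tin, though no move went near them.

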